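# Seat a drilled angle bracket on the pin of a welding jig

### The arm

A 6-joint arm with a two-finger parallel gripper is mounted at the origin on the work surface. World frame = base frame: x ahead of the robot, y to its left, z up, the work surface at z = 0. Lengths are in m, angles in rad, forces in N, time in s.
With the tool pointing down it reaches from about 0.3 to 0.85 m from the base axis. Payload 4.2 kg.
Tool frame: the origin (TCP) lies on the centre line of the jaws, within the pads' length; the fingertips stand 14 mm ahead of it and the grasp point (between the pads) lies 5 mm behind it (env.tip_reach is the z of the fingertips in the tool frame, in m); z points along the fingers, y is the direction in which the jaws open and shut (so a half turn about z gives the same grasp; the last joint's range is limited). The gripper opens to 91 mm and grips with 3 to 60 N. Pads are 32 mm wide; open, the fingers measure 118 mm over their backs; the gripper's body (76 mm by 178 mm) begins 60 mm behind the grasp point.
Start: joints at [-0.02, 0.32, 1.565, -0, 1.257, -0.02], TCP at [0.575, 0, 0.228] pointing down, gripper open.
Joint ranges: [-3.11, 3.11], [-0.84, 2.01], [0.21, 2.61], [-1.34, 4.49], [0.05, 2.63], [-2.56, 2.56]. Speed limits (rad/s): [2.57, 2.57, 3.14, 3.14, 3.14, 3.14].

### API

Orientations are given as a rotation vector (axis times angle).
In Python, from cell import env gives the robot as it stands.
- The arm moves only by the shell command python3 -m handwheel 'ROWS' [FORCE]. ROWS is JSON, a list that holds one entry, the list of rows, each a list of 5 numbers: the opening in per cent of the stroke, from 0 (shut) to 100 (fully open), then the shift along the tool's x, y, z in cm, then the turn about the tool's z in rad. In form: [[[hand, dx, dy, dz, roll], ...]]. A call has 1 to 8 rows; each row shifts and turns the pose as measured when the row begins, along the tool's axes as they then stand; what a row does not reach is not made up. A row lasts 1/12 s, in which the tool goes at most 41.7 mm and 7.16 degrees, less where a joint would pass 70% of its speed; a pose out of reach is approached as far as the arm can. A call with a gripper value outside its range is refused whole. The fingers move at their own pace and stop on an object; FORCE is the grip in N (left out, the last holds). Time passes only in rows, so rows that do not move let the fingers close. It gives the time, the measured TCP pose, the force and the opening at its end, in the units of the state.
- env.observe(): the state, without advancing time (a new reading comes with each control period).
- env.camera(name): name is "scene" or "side" or "wrist"; returns a dict with "image" (420x560x3 uint8, red, green, blue), "mtx" (3x3 intrinsics, pixels), "eye" and "rotation" of the camera in the world; the wrist camera has in their place "mount" (4x4, takes a point from camera to tool coordinates, whose origin is the TCP and whose axes are the flange's). Camera axes: x right, y down, z forward; pixel columns grow to the right and rows downward; lengths in m; the calibration is good to about 2 mm. The wrist camera is an equidistant fisheye: a pixel r from the principal point sees the ray r / f radians off the axis. A picture is of the moment at which its call begins: read the wrist's pose just before it. There is no depth.
- env.close_job(): hands the job in, once; it reports no verdict.
Trained networks look in a picture, given as the dict that the camera call returned (one of the last four; its "shot" number tells which), for a name from the list of things; names that differ only in an ending like _2 or _b are one class to them, and where a whole thing is asked for, a point or a joint stands for the part that bears it (a point fixed in the world has none). Each returns a list of dicts, best first, with "score" (0 to 1); they miss things now and then, are a little off and sometimes report something else, mostly with a low value. They report only what shows in the picture. A call takes as long as a camera call. They do not tell look-alikes from the thing itself.
- env.spot_in(label, picture): "location" ([row, column] in pixels, amid what is visible of it).
The state is a dict: "time_s": time; "joints": joint angles; "qvel": joint speeds; "tau": joint torques, N m; "position": TCP position; "orientation": TCP orientation; "contact_force": force on the tool from outside, world axes, zero at the start; "ft_torque": the same for the moment, N m; "gripper_width": opening from 0.0 (shut) to 1.0 (fully open).
Only numpy, scipy, OpenCV 4.12 (cv2) and the standard library are available. Lean on these libraries where they do the work, as an engineer would, in place of code of your own. Each camera call takes 0.05 s, during which the arm holds its last target.

### The job

Lay the drilled angle bracket on the welding jig, nudging it gently along the slot until its hole drops over the locating pin and it sits fully down on the jig plate, never pushing it against the jig harder than 40 N. Then swing it on the pin until its free long edge comes up against the stop block, and let go. Leave the undrilled bracket and the standing tube offcut where they are.

Things in the scene. Friction and masses are not known exactly. Their poses are not given: they have to be found in the camera images.
- bracket_grip (a point): centre of the drilled steel angle bracket's upright flange (0.5 kg bracket), 26 mm above its underside. Flange 70 mm long (x), 8 mm thick (y), top 52 mm above the underside: grip it across its thickness. z up, y from the flange across the base plate: plate's middle at y = +26, its free long edge at y = +56, the hole's centre at x = -28, y = +34 mm
- bracket_hole (a point): centre of the bracket's through hole (14.5 mm diameter) on the underside of its base plate; axes as bracket_grip. 27 mm from the plate's -x end, 83 mm from the +x end, 22 mm from the free long edge (+y side)
- jig_slot (a point): middle of the jig's slot, on the top face of the jig plate, 20 mm above the bench; slot 52 mm long in x, z up. On its line (y = 0) a fixed steel pin stands anywhere from x = -14 to +14 mm: where is not measured, it must be seen or felt. Pin 12 mm in diameter, 15 mm tall, the top 5 mm tapering to a 7 mm flat tip; the hole has 1.25 mm play all round it
- jig_stop (a point): lower edge of the stop block's face that looks to the slot (-y), on the jig plate: x = 65, y = +22.5 mm from jig_slot, same axes. Block 20 mm in x, 24 mm in y, 24 mm tall. With the bracket seated, axes parallel to the jig's (flange on the -y side, +x end at the stop), the free edge meets this face, give or take the play, wherever the pin is
- blank_mid (a point): the undrilled angle bracket, to be left alone: same kind, base plate 80 x 50 x 6 mm, flange 50 x 8 mm, 52 mm tall, no hole; point at the flange's centre, 26 mm up
- tube: a steel tube offcut standing on end, 52 mm diameter, 50 mm tall, to be left alone; origin at the centre of its underside
- bracket: the whole drilled bracket: base plate 110 x 60 x 6 mm (x by y) with the flange along the -y edge; origin at the middle of the plate's underside, axes as bracket_grip. Lying on the jig it slides stiffly: swinging it by the flange can take 5 to 15 N
- jig: the whole welding jig, a steel plate 240 x 140 x 20 mm fixed to the bench, reaching from x = -100 to +140 mm, with pin and stop; origin 20 mm below jig_slot, same axes
There are look-alikes about, which are no part of the job. Leave any orange look-alike of the bracket alone.

How it is judged:
On the way, in this order (a step that is already met when the one before it is completed fails the run):
1. the drilled bracket is lifted clear of the bench (height (world z) of bracket_hole above 0.03 m), for 0.1 s.
2. the bracket is flat down on the jig plate with its hole over the pin (z of bracket_hole in the frame of jig_slot below 0.002 m and angle between bracket_grip's own z axis and vertical below 0.035 rad and horizontal distance between bracket_hole and jig_slot below 0.016 m), for 0.2 s.
At the end, for the whole second after the job is handed in: the bracket lies flat on the jig plate, pin through its hole (underside within 2 mm, tilt under 2 degrees, hole within 16 mm of the slot's middle), swung to the stop (long edge within 2.6 degrees of the jig's x), flange away from the stop, released and at rest (all of step 2 and angle between the x axis of bracket_grip and the x axis of jig_slot, either way round below 0.045 rad and y of bracket_grip in the frame of jig_slot below -0.02 m and linear speed of bracket below 0.01 m/s); the robot touches nothing.
It fails at once if the bracket is pressed or pushed against the jig, its pin or its stop with more than 40 N (contact force between bracket and jig above 40 N).
It fails at once if the undrilled bracket is moved by more than 30 mm (distance of blank_mid from where it was at the start of the episode above 0.03 m).
It fails at once if the tube offcut is moved by more than 30 mm (distance of tube from where it was at the start of the episode above 0.03 m).
It also fails if it takes over 64 s, if anything falls off the work surface, if the arm or the gripper's body presses on something with over 40 N, if the wrist force passes 120 N, or if a joint passes its speed limit or range.

## Working session

There is one attempt and no reset: what is moved stays moved. The work goes in short steps, Python scripts to look and compute and a shell command to move; the robot and the scene stay as the last step left them, time stands still between calls to the robot, and variables do not carry over. Pictures are saved under pics/ and viewed, and the job is handed in when it is done.

```bash
ls; mkdir -p pics; python3 - <<'E'
from cell import env
import cv2
o=env.observe(); print(o)
for n in ["scene","side","wrist"]:
    c=env.camera(n); cv2.imwrite(f"pics/{n}0.png",c["image"][:,:,::-1])
    print(n,{k:v for k,v in c.items() if k!="image"})
    for l in ["bracket","bracket_hole","jig_slot","jig_stop","blank_mid","tube","jig"]:
        try: print(l,[(d["score"],d["location"]) for d in env.spot_in(l,c)])
        except Exception as e: print(l,e)
E
```

```text
pics
{'time_s': 0.0, 'joints': array([-1.99757251e-02,  3.20287611e-01,  1.56567793e+00,  1.24898326e-05,
        1.25738467e+00, -2.00063398e-02]), 'qvel': array([ 0.00036195, -0.00058358,  0.00136387,  0.00028824, -0.00118254,
       -0.00070119]), 'tau': array([-5.01459035e-04, -4.12465632e+01, -2.31973493e+01,  7.28826877e-02,
        4.58198413e-02, -1.41870069e-04]), 'position': array([5.74520689e-01, 2.81233183e-05, 2.27123148e-01]), 'orientation': array([-2.22050937e+00, -2.22056878e+00,  1.89851620e-03]), 'contact_force': array([-0.56313692,  1.066699  , -0.52310839]), 'ft_torque': array([ 0.00227968, -0.04396037, -0.02380419]), 'gripper_width': 0.998456524796075}
scene {'mtx': array([[479.82070074,   0.        , 279.80032297],
       [  0.        , 479.82070074, 207.10664522],
       [  0.        ,   0.        ,   1.        ]]), 'eye': array([ 1.40917995, -0.05136918,  0.694435  ]), 'rotation': array([-1.78549686, -1.46849728,  0.74228493]), 'shot': 1}
bracket [(0.75, [176.8, 395.1]), (0.64, [204.2, 345.7]), (0.6, [222.7, 402.5])]
bracket_hole [(0.72, [174.0, 394.0]), (0.65
[... 888 characters left out ...]
.        , 279.33456485],
       [  0.        , 325.1922621 , 208.30467316],
       [  0.        ,   0.        ,   1.        ]]), 'mount': array([[ 7.34200633e-04, -9.58487346e-01, -2.85134123e-01,
         8.01387177e-02],
       [ 9.99999528e-01,  5.22304247e-04,  8.19187383e-04,
        -6.57050113e-04],
       [-6.36253977e-04, -2.85134589e-01,  9.58487277e-01,
        -1.56037755e-01],
       [ 0.00000000e+00,  0.00000000e+00,  0.00000000e+00,
         1.00000000e+00]]), 'shot': 3}
bracket []
bracket_hole [(0.27, [335.1, 281.3])]
jig_slot [(0.94, [334.0, 280.3])]
jig_stop [(0.62, [332.9, 282.3])]
blank_mid [(0.92, [45.0, 214.8])]
tube [(0.64, [62.1, 376.3])]
jig [(0.81, [330.0, 276.6])]
```

View pics/scene0.png

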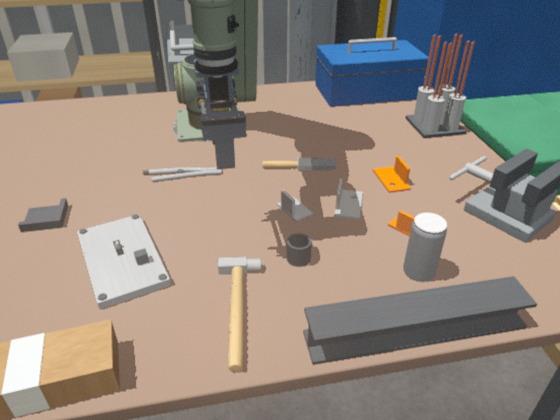

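View pics/side0.png

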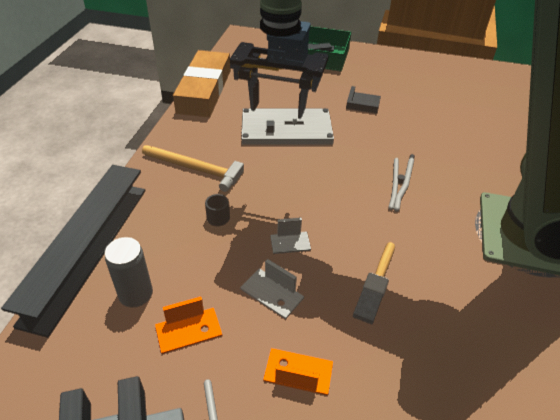

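View pics/wrist0.png

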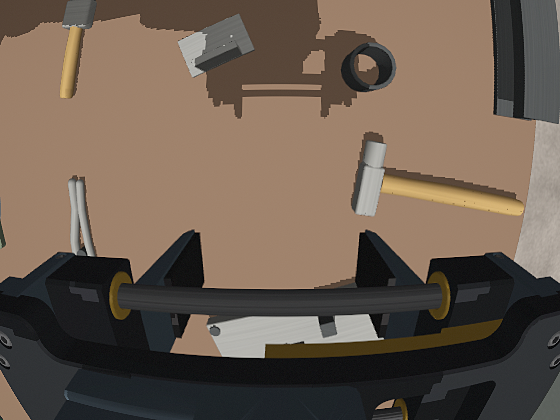

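The scene shows one steel bracket with a hole at scene (345,204) / side (275,289). Orange look-alikes sit at scene (395,177) and (402,222), and the undrilled steel one is at scene (293,207) / side (289,238). The jig is at scene (120,258) / side (287,126), with its stop at side (270,126) and slot and pin at side (293,122). The drilled steel one fits the description; I'll confirm it in enlarged crops.

```bash
python3 - <<'E'
import cv2,numpy as np
s=cv2.imread("pics/side0.png"); c=cv2.imread("pics/scene0.png")
def cr(i,x0,y0,w,h,k): 
    r=cv2.resize(i[y0:y0+h,x0:x0+w],None,fx=k,fy=k,interpolation=cv2.INTER_CUBIC); return r
cv2.imwrite("pics/c1.png",cr(s,230,210,100,110,5)); 
cv2.imwrite("pics/c2.png",cr(s,230,95,110,60,7)); 
cv2.imwrite("pics/c3.png",cr(c,70,205,105,100,6)); 
cv2.imwrite("pics/c4.png",cr(c,270,170,105,60,7)); 
E
```

```text
(no output)
```

View pics/c1.png

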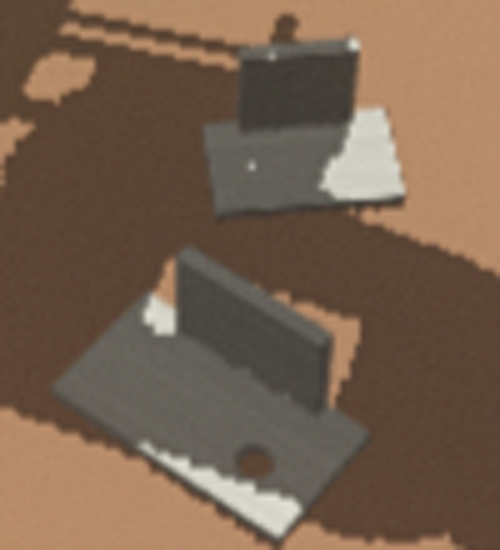

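View pics/c2.png

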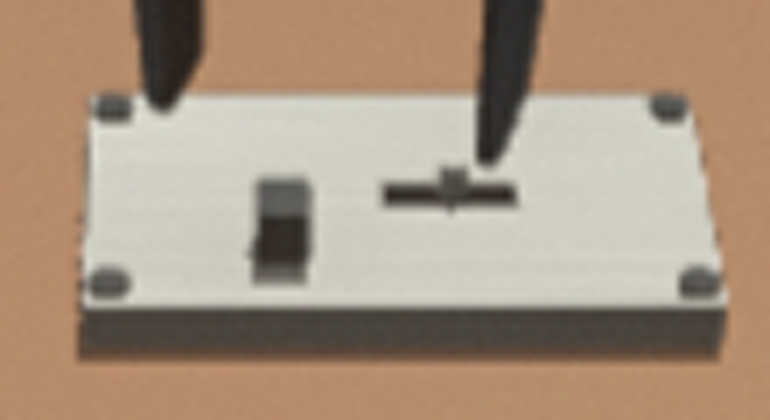

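View pics/c3.png

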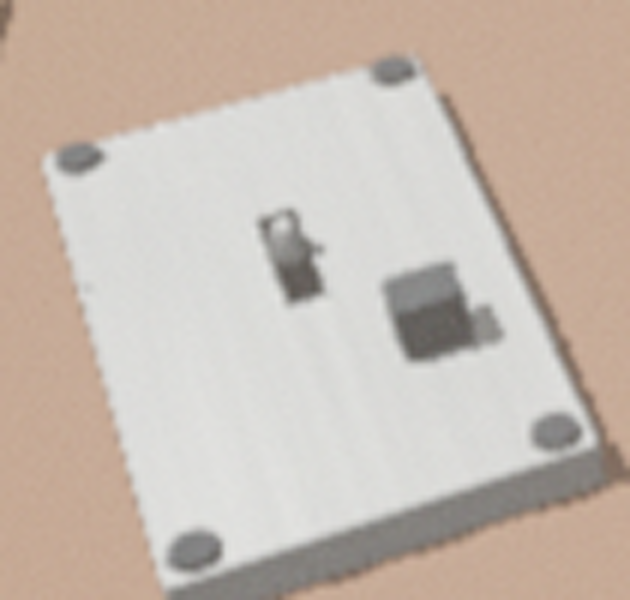

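View pics/c4.png

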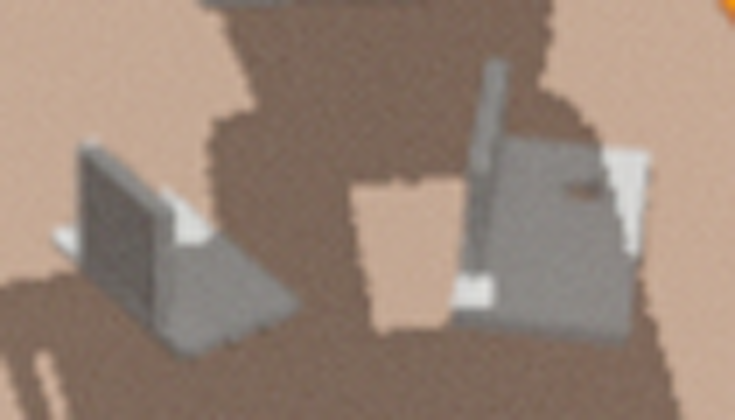

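The crops confirm it: steel with one hole at side (281,302), flange on the far edge. The other steel one has no hole and the others are orange. Next I'll fit the poses from the corner pixels.

```bash
cat > h.py <<'E'
import numpy as np,cv2
from scipy.optimize import least_squares
from scipy.spatial.transform import Rotation as R
K={'scene':(np.array([[479.82070074,0,279.80032297],[0,479.82070074,207.10664522],[0,0,1]]),np.array([1.40917995,-0.05136918,0.694435]),R.from_rotvec([-1.78549686,-1.46849728,0.74228493])),
'side':(np.array([[496.63596797,0,273.34076043],[0,496.63596797,206.19881267],[0,0,1]]),np.array([0.37086755,0.85312408,0.79674538]),R.from_rotvec([-0.3722719,2.80047702,-1.17114595]))}
def proj(cam,P):
    M,e,r=K[cam]; c=r.inv().apply(np.atleast_2d(P)-e); return (c/c[:,2:])@M.T[:,:2]
def ray(cam,uv,z):
    M,e,r=K[cam]; d=r.apply(np.linalg.inv(M)@[uv[0],uv[1],1]); return e+d*(z-e[2])/d[2]
def un(p,k,off): return [(p[0]+.5)/k-.5+off[0],(p[1]+.5)/k-.5+off[1]]
def w(pose,L):
    c,s=np.cos(pose[2]),np.sin(pose[2]); L=np.atleast_2d(L)
    return np.c_[pose[0]+c*L[:,0]-s*L[:,1],pose[1]+s*L[:,0]+c*L[:,1],L[:,2]]
def fit(obs,x0):
    def f(p): return np.concatenate([(proj(c,w(p,l))[0]-uv) for c,uv,l in obs])
    r=least_squares(f,x0,loss='soft_l1'); return r.x,f(r.x).reshape(-1,2)
def wray(c,o,uv,z):
    M=c["mtx"]; x=(uv[0]-M[0,2])/M[0,0]; y=(uv[1]-M[1,2])/M[1,1]; th=np.hypot(x,y)
    d=np.array([x/th*np.sin(th),y/th*np.sin(th),np.cos(th)]); m=np.array(c["mount"]); Rt=R.from_rotvec(o["orientation"])
    e=o["position"]+Rt.apply(m[:3,3]); d=Rt.apply(m[:3,:3]@d); return e+d*(z-e[2])/d[2]
E
python3 - <<'E'
from h import *
S=lambda p:un(p,7,(230,95)); C=lambda p:un(p,6,(70,205))
J=[('side',S((92,95)),(.14,-.07,.02)),('side',S((690,95)),(-.1,-.07,.02)),('side',S((82,305)),(.14,.07,.02)),('side',S((727,307)),(-.1,.07,.02)),
('scene',C((45,157)),(-.1,-.07,.02)),('scene',C((418,58)),(-.1,.07,.02)),('scene',C((600,447)),(.14,.07,.02)),('scene',C((163,590)),(.14,-.07,.02))]
p,r=fit(J,[.4,-.3,0]); print("jig",p,np.round(r,1).tolist())
for cam,f,tip in (('side',S,(453,175)),('scene',C,(282,222))):
    q=ray(cam,f(tip),.035)[:2]-p[:2]; c,s=np.cos(p[2]),np.sin(p[2]); print("pin",cam,(c*q[0]+s*q[1])*1e3,(-s*q[0]+c*q[1])*1e3)
S=lambda p:un(p,5,(230,210)); C=lambda p:un(p,7,(270,170))
B=[('side',S((52,386)),(.055,.03,.006)),('side',S((282,535)),(-.055,.03,.006)),('side',S((370,433)),(-.055,-.03,.006)),('side',S((254,461)),(-.028,.008,.006)),('side',S((182,248)),(.035,-.026,.052)),('side',S((330,338)),(-.035,-.026,.052)),
('scene',C((650,150)),(-.055,.03,.006)),('scene',C((628,333)),(.055,.03,.006)),('scene',C((455,320)),(.055,-.03,.006)),('scene',C((580,188)),(-.028,.008,.006)),('scene',C((497,62)),(-.035,-.026,.052))]
p,r=fit(B,[.43,.25,-.5]); print("brk",p,np.round(r,1).tolist(),"grip",w(p,(0,-.026,.026)),"hole",w(p,(-.028,.008,0)))
S1=lambda p:un(p,5,(230,210))
B=[('side',S1((218,213)),(.04,.025,.006)),('side',S1((405,198)),(-.04,.025,.006)),('side',S1((240,50)),(.025,-.021,.052)),('side',S1((355,42)),(-.025,-.021,.052))]
p,r=fit(B,[.43,.15,0]); print("blank",p,np.round(r,1).tolist())
print('tube',ray('side',(217.5,202),.05),ray('scene',(299,242),.05))
E
```

```text
jig [ 0.58656262 -0.23722173  0.27804506] [[-0.2, -1.6], [0.4, -1.4], [0.0, -1.1], [0.5, -1.3], [0.2, 0.2], [0.9, -0.6], [0.5, -0.0], [0.2, 0.5]]
pin side 0.8404889223926431 13.509890332367334
pin scene -4.08261697049862 -0.9795863807689118
brk [ 0.50447726  0.30280386 -0.39444436] [[0.2, -0.4], [-0.2, -0.2], [0.7, -1.0], [0.8, -0.8], [0.2, -0.6], [0.2, -0.5], [0.9, 0.6], [1.2, 0.4], [0.5, -0.9], [1.4, 0.2], [1.4, -0.3]] grip [[0.49448558 0.27880039 0.026     ]] hole [[0.48170173 0.32094981 0.        ]]
blank [0.50043204 0.17032793 0.3877772 ] [[-0.5, -0.1], [0.1, -0.6], [-0.2, 0.5], [0.6, 0.2]]
tube [0.66934002 0.14108501 0.05      ] [0.67545475 0.13448323 0.05      ]
```

```bash
python3 -m handwheel '[[[60,3.5,-1.0,0,0],[60,3.5,-1.0,0,0],[60,3.5,-1.0,0,0],[60,3.5,-1.0,0,0],[60,3.5,-1.0,0,0],[60,3.5,-1.0,0,0],[60,3.5,-1.0,0,0],[60,3.5,-1.0,0,0]]]' 30; python3 -m handwheel '[[[60,0,0,0,-0.12],[60,0,0,0,-0.12],[60,0,0,0,-0.12],[60,0,0,0,-0.12],[60,0,0,0,-0.12],[60,0,0,0,-0.12],[60,0,0,0,-0.12],[60,0,0,0,-0.12]]]'
```

```text
time_s: 1.87
position: [0.4961, 0.2841, 0.2273]
orientation: [2.234, 2.203, 0.001]
contact_force: [0.5, -0.1, 1.0]
gripper_width: 0.604
time_s: 2.53
position: [0.4922, 0.2947, 0.227]
orientation: [0.903, 3.006, 0.003]
contact_force: [1.1, -0.5, -0.4]
gripper_width: 0.597
```

```bash
cat >> h.py <<'E'
def need(o,pos,yaw):
    """yaw = world angle of tool y"""
    Rt=R.from_rotvec(o["orientation"]); y=Rt.as_matrix()[:,1]; cur=np.arctan2(y[1],y[0])
    d=Rt.inv().apply(np.array(pos)-o["position"])*100
    a=(cur-yaw+np.pi)%(2*np.pi)-np.pi
    print("t",round(o["time_s"],2),"pos",np.round(o["position"],4),"tooly",round(cur,4),"tool dxyz cm",np.round(d,2),"roll",round(a,3),"j6",o["joints"][5].round(2),"F",o["contact_force"].round(1),"w",round(o["gripper_width"],3))
E
python3 - <<'E'
from h import *; from cell import env
o=env.observe(); need(o,(.4945,.2788,.15),-.394+np.pi/2)
c=env.camera("wrist"); cv2.imwrite("pics/w1.png",c["image"][:,:,::-1])
E
```

```text
t 2.53 pos [0.4922 0.2947 0.227 ] tooly 0.9873 tool dxyz cm [-1.05 -1.22  7.69] roll -0.19 j6 -0.47 F [ 1.1 -0.5 -0.4] w 0.597
```

View pics/w1.png

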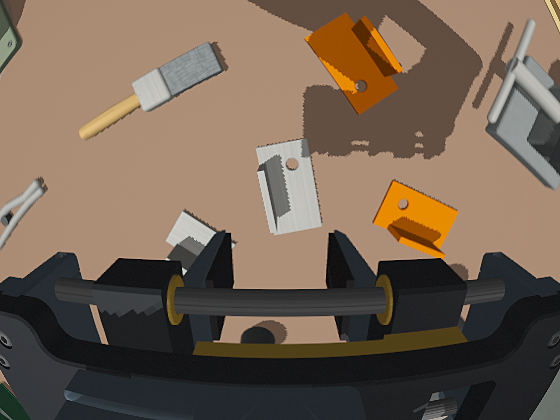

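```bash
python3 - <<'E'
from h import *; from cell import env
o=env.observe(); i=cv2.imread("pics/w1.png"); cv2.imwrite("pics/w1c.png",cv2.resize(i[120:250,230:350],None,fx=5,fy=4.6,interpolation=cv2.INTER_CUBIC))
c=env.camera("wrist"); 
for uv in [(257,148),(310,139),(322,228),(276,235),(292,163)]: print(uv, wray(c,o,uv,.006).round(4))
p=(.50448,.3028,-.3944)
print(w(p,[(-.055,-.03,.006),(-.055,.03,.006),(.055,.03,.006),(.055,-.03,.006),(-.028,.008,.006)]).round(4))
E
```

```text
(257, 148) [0.4433 0.2953 0.006 ]
(310, 139) [0.468  0.3525 0.006 ]
(322, 228) [0.569  0.3073 0.006 ]
(276, 235) [0.5453 0.2545 0.006 ]
(292, 163) [0.4804 0.3196 0.006 ]
[[0.4422 0.2962 0.006 ]
 [0.4652 0.3516 0.006 ]
 [0.5668 0.3094 0.006 ]
 [0.5437 0.254  0.006 ]
 [0.4817 0.3209 0.006 ]]
```

View pics/w1c.png

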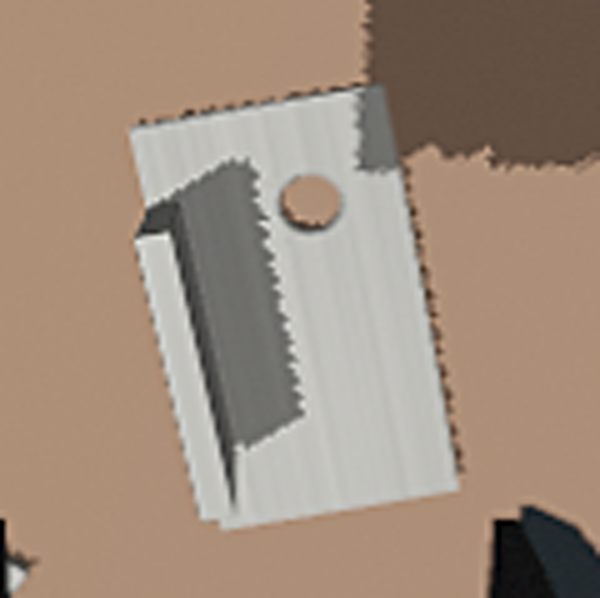

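```bash
python3 -m handwheel '[[[55,-0.5,-0.6,2,-0.1],[55,-0.5,-0.6,2,-0.09],[55,0,0,2.5,0],[55,0,0,2.5,0],[55,0,0,0,0],[55,0,0,0,0]]]' 30;  python3 - <<'E'
from h import *; from cell import env
o=env.observe(); need(o,(.495,.2786,.028),-.396+np.pi/2)
E
```

```text
time_s: 3.13
position: [0.4971, 0.2799, 0.1366]
orientation: [0.64, 3.068, 0.01]
contact_force: [0.4, 0.1, 0.4]
gripper_width: 0.549
t 3.13 pos [0.4971 0.2799 0.1366] tooly 1.1597 tool dxyz cm [ 0.21 -0.29 10.86] roll -0.015 j6 -0.67 F [0.4 0.1 0.4] w 0.549
```

```bash
python3 -m handwheel '[[[55,0.1,-0.2,2.5,-0.02],[55,0.05,-0.05,2.5,0],[55,0,0,2.5,0],[55,0,0,1.5,0],[55,0,0,0,0],[55,0,0,0,0]]]' 30;  python3 - <<'E'
from h import *; from cell import env
o=env.observe(); need(o,(.495,.2786,.028),-.396+np.pi/2)
E
```

```text
time_s: 3.63
position: [0.5027, 0.283, 0.0537]
orientation: [0.62, 3.057, 0.028]
contact_force: [-1.0, 1.0, 0.4]
gripper_width: 0.55
t 3.63 pos [0.5027 0.283  0.0537] tooly 1.1707 tool dxyz cm [ 0.58 -0.76  2.54] roll -0.004 j6 -0.68 F [-1.   1.   0.4] w 0.55
```

```bash
cat >> h.py <<'E'
_n=need
def need(o,pos,yaw):
    _n(o,pos,yaw); z=R.from_rotvec(o["orientation"]).as_matrix()[:,2]; print("   tool z",z.round(4), "joints",o["joints"].round(2), "ft",o["ft_torque"].round(2))
E
python3 - <<'E'
from h import *; from cell import env
o=env.observe(); need(o,(.495,.2786,.028),-.396+np.pi/2)
E
python3 -m handwheel '[[[55,0,0,0,0],[55,0,0,0,0]]]';python3 - <<'E'
from h import *; from cell import env
o=env.observe(); need(o,(.495,.2786,.028),-.396+np.pi/2)
E
```

```text
t 3.63 pos [0.5027 0.283  0.0537] tooly 1.1707 tool dxyz cm [ 0.58 -0.76  2.54] roll -0.004 j6 -0.68 F [-1.   1.   0.4] w 0.55
   tool z [ 0.0249  0.0134 -0.9996] joints [ 0.49  0.47  1.81  0.    0.83 -0.68] ft [ 0.1  -0.1  -0.06]
time_s: 3.8
position: [0.5046, 0.2841, 0.0569]
orientation: [0.621, 3.053, 0.033]
contact_force: [0.1, -0.2, -0.1]
gripper_width: 0.549
t 3.8 pos [0.5046 0.2841 0.0569] tooly 1.1696 tool dxyz cm [ 0.72 -0.96  2.85] roll -0.005 j6 -0.68 F [ 0.1 -0.2 -0.1] w 0.549
   tool z [ 0.0293  0.0158 -0.9994] joints [ 0.49  0.47  1.81  0.    0.83 -0.68] ft [ 0.05 -0.03  0.02]
```

```bash
for i in 1 2 ; do python3 -m handwheel '[[[55,0,0,0,0],[55,0,0,0,0],[55,0,0,0,0]]]';python3 - <<'E'
from h import *; from cell import env
o=env.observe(); need(o,(.495,.2786,.028),-.396+np.pi/2); print(o["qvel"].round(4))
E
done
```

```text
time_s: 4.05
position: [0.5066, 0.2853, 0.0607]
orientation: [0.621, 3.048, 0.04]
contact_force: [0.4, -0.3, 0.4]
gripper_width: 0.549
t 4.05 pos [0.5066 0.2853 0.0607] tooly 1.169 tool dxyz cm [ 0.89 -1.17  3.22] roll -0.006 j6 -0.68 F [ 0.4 -0.3  0.4] w 0.549
   tool z [ 0.0355  0.0191 -0.9992] joints [ 0.49  0.46  1.8   0.    0.83 -0.68] ft [ 0.13  0.01 -0.02]
[ 0.0008 -0.0123 -0.0105 -0.0013  0.0059  0.0022]
time_s: 4.3
position: [0.5071, 0.2855, 0.062]
orientation: [0.621, 3.046, 0.042]
contact_force: [-0.0, -0.6, -0.1]
gripper_width: 0.548
t 4.3 pos [0.5071 0.2855 0.062 ] tooly 1.1689 tool dxyz cm [ 0.93 -1.22  3.33] roll -0.006 j6 -0.68 F [-0.  -0.6 -0.1] w 0.548
   tool z [ 0.0373  0.0201 -0.9991] joints [ 0.49  0.46  1.8   0.    0.83 -0.68] ft [ 0.08 -0.02 -0.01]
[-0.0012 -0.0022 -0.0016  0.0006  0.0015  0.0009]
```

```bash
cat > st.py <<'E'
from h import *; from cell import env
o=env.observe(); need(o,(.495,.2786,.028),-.396+np.pi/2); print("   qv",o["qvel"].round(4),"tau",o["tau"].round(1))
E
python3 -m handwheel '[[[55,0,0,-3.5,0],[55,0,0,-3.5,0]]]'; python3 st.py;  python3 -m handwheel '[[[55,0,0,0,0],[55,0,0,0,0],[55,0,0,0,0]]]'; python3 st.py;python3 -m handwheel '[[[55,0,0,0,0],[55,0,0,0,0],[55,0,0,0,0]]]'; python3 st.py;
```

```text
time_s: 4.47
position: [0.5002, 0.2818, 0.126]
orientation: [0.624, 3.059, 0.025]
contact_force: [0.8, 0.2, -0.4]
gripper_width: 0.55
t 4.47 pos [0.5002 0.2818 0.126 ] tooly 1.1685 tool dxyz cm [ 0.51 -0.69  9.78] roll -0.006 j6 -0.68 F [ 0.8  0.2 -0.4] w 0.55
   tool z [ 0.0221  0.0119 -0.9997] joints [ 0.49  0.39  1.73  0.    0.99 -0.68] ft [ 0.1  -0.09  0.02]
   qv [ 1.100e-03 -4.098e-01 -4.400e-01 -1.700e-03  9.591e-01  8.000e-04] tau [  0.  -38.6 -17.6   0.   -0.6  -0. ]
time_s: 4.72
position: [0.5035, 0.2836, 0.1329]
orientation: [0.622, 3.049, 0.038]
contact_force: [-0.2, 0.1, 1.1]
gripper_width: 0.55
t 4.72 pos [0.5035 0.2836 0.1329] tooly 1.1687 tool dxyz cm [ 0.84 -1.1  10.45] roll -0.006 j6 -0.68 F [-0.2  0.1  1.1] w 0.55
   tool z [ 0.0336  0.0182 -0.9993] joints [ 0.49  0.38  1.73  0.    0.99 -0.68] ft [ 0.07 -0.05  0.01]
   qv [ 0.0009  0.0031  0.0139 -0.0001  0.0007  0.0002] tau [  0.  -42.4 -20.8   0.   -0.    0. ]
time_s: 4.97
position: [0.5022, 0.2828, 0.1304]
orientation: [0.623, 3.053, 0.034]
contact_force: [-0.2, -0.0, 1.0]
gripper_width: 0.551
t 4.97 pos [0.5022 0.2828 0.1304] tooly 1.1685 tool dxyz cm [ 0.71 -0.94 10.2 ] roll -0.006 j6 -0.68 F [-0.2 -0.   1. ] w 0.551
   tool z [ 0.0296  0.0159 -0.9994] joints [ 0.49  0.38  1.73  0.    0.99 -0.68] ft [ 0.06 -0.02 -0.  ]
   qv [-0.0004  0.0133  0.0113 -0.0024 -0.0038  0.0029] tau [  0.  -42.4 -20.8   0.   -0.1   0. ]
```

```bash
python3 -m handwheel '[[[55,0.1,-0.1,1.5,0],[55,0.1,-0.1,1.5,0],[55,0.1,-0.1,1.5,0],[55,0.1,-0.1,1.5,0],[55,0.1,-0.1,1.0,0],[55,0.1,-0.1,0.5,0]]]'; python3 st.py
```

```text
time_s: 5.47
position: [0.4956, 0.2804, 0.0492]
orientation: [0.624, 3.055, 0.03]
contact_force: [0.0, -0.1, -0.4]
gripper_width: 0.549
t 5.47 pos [0.4956 0.2804 0.0492] tooly 1.1684 tool dxyz cm [ 0.03 -0.24  2.12] roll -0.006 j6 -0.67 F [ 0.  -0.1 -0.4] w 0.549
   tool z [ 0.0265  0.0143 -0.9995] joints [ 0.49  0.47  1.84 -0.    0.81 -0.67] ft [0.09 0.   0.01]
   qv [ 3.400e-03  6.980e-02  1.102e-01 -1.000e-04 -1.601e-01  3.900e-03] tau [ -0.  -43.9 -18.    0.   -0.   -0. ]
```

```bash
python3 -m handwheel '[[[55,0,0,0,0]]]'; python3 st.py
```

```text
time_s: 5.55
position: [0.4943, 0.2796, 0.0473]
orientation: [0.624, 3.059, 0.026]
contact_force: [-0.1, 0.5, 0.7]
gripper_width: 0.552
t 5.55 pos [0.4943 0.2796 0.0473] tooly 1.1684 tool dxyz cm [-0.08 -0.11  1.93] roll -0.006 j6 -0.67 F [-0.1  0.5  0.7] w 0.552
   tool z [ 0.0228  0.0122 -0.9997] joints [ 0.49  0.47  1.84 -0.    0.81 -0.67] ft [ 0.04 -0.03  0.03]
   qv [-0.0025  0.0121 -0.0003  0.0018  0.0013 -0.0002] tau [ -0.  -43.4 -17.7   0.   -0.2   0. ]
```

```bash
python3 -m handwheel '[[[55,-0.05,-0.05,0.8,0],[55,0,0,0.5,0],[55,0,0,0.2,0]]]'; python3 st.py
```

```text
time_s: 5.8
position: [0.4955, 0.2794, 0.0316]
orientation: [0.624, 3.058, 0.027]
contact_force: [-0.9, 0.2, 1.2]
gripper_width: 0.549
t 5.8 pos [0.4955 0.2794 0.0316] tooly 1.1683 tool dxyz cm [ 0.02 -0.11  0.36] roll -0.006 j6 -0.67 F [-0.9  0.2  1.2] w 0.549
   tool z [ 0.0238  0.0128 -0.9996] joints [ 0.49  0.49  1.85  0.    0.77 -0.67] ft [ 0.09 -0.07  0.01]
   qv [-0.0024  0.036   0.021  -0.0009 -0.0549  0.0007] tau [  0.  -43.9 -16.8   0.   -0.    0. ]
```

```bash
python3 -m handwheel '[[[30,0,-0.1,0.1,0],[0,0,0,0,0],[0,0,0,0,0],[0,0,0,0,0]]]' 45; python3 st.py; python3 -m handwheel '[[[0,0,0,0,0],[0,0,0,0,0],[0,0,0,0,0]]]'; python3 st.py
```

```text
time_s: 6.13
position: [0.4958, 0.2787, 0.0309]
orientation: [0.624, 3.057, 0.028]
contact_force: [0.2, -0.4, -0.4]
gripper_width: 0.289
t 6.13 pos [0.4958 0.2787 0.0309] tooly 1.1684 tool dxyz cm [ 0.07 -0.05  0.29] roll -0.006 j6 -0.68 F [ 0.2 -0.4 -0.4] w 0.289
   tool z [ 0.025   0.0134 -0.9996] joints [ 0.49  0.49  1.85  0.    0.77 -0.68] ft [ 0.04 -0.02 -0.01]
   qv [-0.0003 -0.0051 -0.0055 -0.0002  0.0013  0.0015] tau [ -0.  -43.7 -16.8   0.   -0.    0. ]
time_s: 6.38
position: [0.4958, 0.2785, 0.0316]
orientation: [0.623, 3.056, 0.028]
contact_force: [-0.4, -2.0, -3.7]
gripper_width: 0.09
t 6.38 pos [0.4958 0.2785 0.0316] tooly 1.1686 tool dxyz cm [ 0.08 -0.03  0.35] roll -0.006 j6 -0.68 F [-0.4 -2.  -3.7] w 0.09
   tool z [ 0.0254  0.0132 -0.9996] joints [ 0.49  0.49  1.85 -0.    0.77 -0.68] ft [-0.4   0.18  0.02]
   qv [-0.0015 -0.0011  0.0117  0.0241 -0.0364  0.0009] tau [ -0.2 -44.5 -17.6   0.2  -0.4   0. ]
```

Gripped (opening 0.09 ≈ 8 mm). Now lift.

```bash
python3 -m handwheel '[[[0,0,0,0,0],[0,0,0,-1,0],[0,0,0,-1.5,0],[0,0,0,-1.5,0],[0,0,0,-1.5,0],[0,0,0,-1,0]]]'; python3 st.py; python3 - <<'E'
from cell import env; import cv2
c=env.camera("wrist"); cv2.imwrite("pics/w2.png",c["image"][:,:,::-1])
E
```

```text
time_s: 6.88
position: [0.4893, 0.2753, 0.0949]
orientation: [0.626, 3.068, 0.013]
contact_force: [-0.7, 0.5, -4.3]
gripper_width: 0.085
t 6.88 pos [0.4893 0.2753 0.0949] tooly 1.1684 tool dxyz cm [-0.34  0.46  6.7 ] roll -0.006 j6 -0.68 F [-0.7  0.5 -4.3] w 0.085
   tool z [ 0.0115  0.0061 -0.9999] joints [ 0.49  0.41  1.79 -0.    0.93 -0.68] ft [ 0.   -0.07 -0.02]
   qv [ 2.000e-04 -1.395e-01 -1.259e-01  1.100e-03  2.912e-01 -6.000e-04] tau [  0.  -43.8 -20.    0.1  -0.1  -0. ]
```

View pics/w2.png

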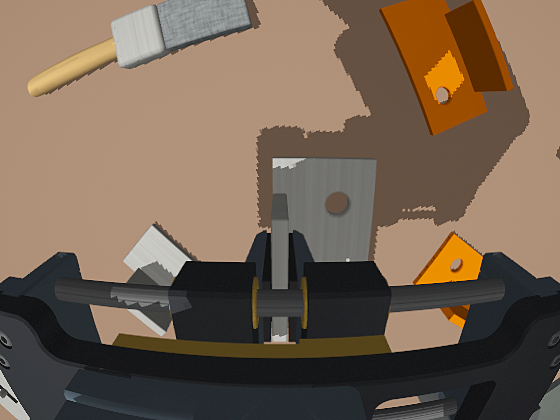

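```bash
cat >> h.py <<'E'
def toolpt(c,uv,zt):
    """intersection of pixel ray with tool plane z=zt, tool coords"""
    M=c["mtx"]; x=(uv[0]-M[0,2])/M[0,0]; y=(uv[1]-M[1,2])/M[1,1]; th=np.hypot(x,y)
    d=np.array([x/th*np.sin(th),y/th*np.sin(th),np.cos(th)]); m=np.array(c["mount"])
    e=m[:3,3]; d=m[:3,:3]@d; return e+d*(zt-e[2])/d[2]
E
python3 - <<'E'
from h import *; from cell import env
c=env.camera("wrist"); i=c["image"][:,:,::-1]
cv2.imwrite("pics/w2c.png",cv2.resize(i[140:270,250:390],None,fx=4,fy=4,interpolation=cv2.INTER_CUBIC))
for n,uv in dict(hole=(337,203),c1=(272.5,158),c2=(376.5,159)).items(): print(n,toolpt(c,uv,.0256).round(4))
print(env.spot_in("bracket_hole",c))
E
```

```text
hole [0.0303 0.033  0.0256]
c1 [ 0.0565 -0.0047  0.0256]
c2 [0.0568 0.0554 0.0256]
[{'location': [266.5, 451.9], 'score': 0.82}, {'location': [211.5, 319.9], 'score': 0.64}, {'location': [56.5, 446.9], 'score': 0.63}]
```

View pics/w2c.png

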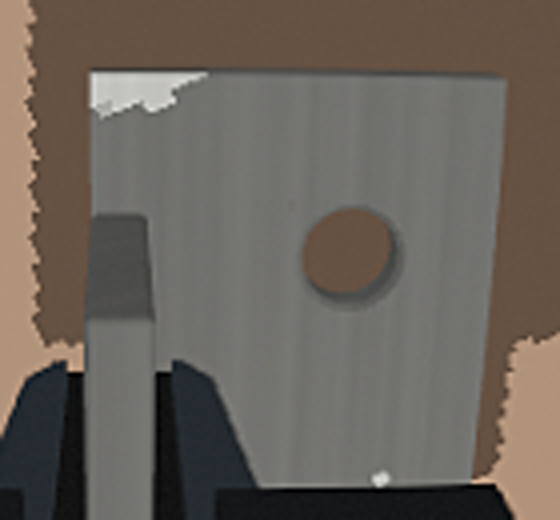

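```bash
python3 -m handwheel '[[[0,0,0,-1.5,0],[0,-0.8,-1.1,-1.5,0],[0,-1.6,-2.2,0,0],[0,-1.9,-2.6,0,0],[0,-1.9,-2.6,0,0],[0,-1.9,-2.6,0,0],[0,-1.9,-2.6,0,0],[0,-1.9,-2.6,0,0]]]'; cat > st2.py <<'E'
from h import *; from cell import env
import sys
o=env.observe(); need(o,(.6197,-.2672,.10),1.68)
E
python3 st2.py
```

```text
time_s: 7.7
position: [0.5299, 0.0762, 0.1159]
orientation: [-0.61, -3.077, -0.005]
contact_force: [0.8, 0.1, -5.5]
gripper_width: 0.085
t 7.7 pos [0.5299 0.0762 0.1159] tooly 1.1797 tool dxyz cm [-21.4  -28.32   1.42] roll -0.5 j6 -1.06 F [ 0.8  0.1 -5.5] w 0.085
   tool z [-0.0037  0.0041 -1.    ] joints [ 0.12  0.36  1.82  0.01  0.97 -1.06] ft [ 0.01 -0.07 -0.04]
```

```bash
python3 -m handwheel '[[[0,-2.1,-2.8,0,0],[0,-2.1,-2.8,0,0],[0,-2.1,-2.8,0,0],[0,-2.1,-2.8,0,0],[0,-2.1,-2.8,0,0],[0,-2.1,-2.8,0,0],[0,-1.2,-1.6,0,0]]]'; python3 st2.py;  python3 -m handwheel '[[[0,0,0,0,-0.1],[0,0,0,0,-0.12],[0,0,0,0,-0.12],[0,0,0,0,-0.1],[0,0,0,0,-0.05],[0,0,0,0,0]]]'; python3 st2.py
```

```text
time_s: 8.28
position: [0.5829, -0.1596, 0.1051]
orientation: [-0.608, -3.062, -0.002]
contact_force: [1.7, -0.4, -5.6]
gripper_width: 0.088
t 8.28 pos [ 0.5829 -0.1596  0.1051] tooly 1.1787 tool dxyz cm [-7.52 -8.54  0.38] roll -0.501 j6 -1.46 F [ 1.7 -0.4 -5.6] w 0.088
   tool z [-0.0195  0.005  -0.9998] joints [-0.29  0.47  1.65 -0.    1.04 -1.46] ft [ 0.01 -0.09 -0.04]
time_s: 8.78
position: [0.5795, -0.167, 0.0951]
orientation: [0.175, -3.104, -0.014]
contact_force: [-0.3, -0.3, -4.6]
gripper_width: 0.086
t 8.78 pos [ 0.5795 -0.167   0.0951] tooly 1.6831 tool dxyz cm [ -2.85 -10.4   -0.69] roll 0.003 j6 -1.98 F [-0.3 -0.3 -4.6] w 0.086
   tool z [-0.0327  0.007  -0.9994] joints [-0.3   0.49  1.66 -0.    1.03 -1.98] ft [ 0.11 -0.09 -0.06]
```

```bash
python3 -m handwheel '[[[0,-0.6,-2.1,-0.3,0],[0,-0.6,-2.1,-0.3,0],[0,-0.6,-2.1,-0.3,0],[0,-0.6,-2.0,-0.3,0],[0,-0.3,-1.4,0,0],[0,0,0,0,0]]]'; python3 st2.py; python3 - <<'E'
from cell import env; import cv2
for n in ("wrist","side"):
  c=env.camera(n); cv2.imwrite(f"pics/{n}3.png",c["image"][:,:,::-1])
E
```

```text
time_s: 9.28
position: [0.615, -0.2613, 0.0973]
orientation: [0.164, -3.093, -0.022]
contact_force: [0.2, -0.1, -5.1]
gripper_width: 0.083
t 9.28 pos [ 0.615  -0.2613  0.0973] tooly 1.6766 tool dxyz cm [-0.39 -0.63 -0.3 ] roll -0.003 j6 -2.09 F [ 0.2 -0.1 -5.1] w 0.083
   tool z [-0.0452  0.0118 -0.9989] joints [-0.42  0.58  1.47 -0.01  1.13 -2.09] ft [ 0.03 -0.1  -0.02]
```

View pics/wrist3.png

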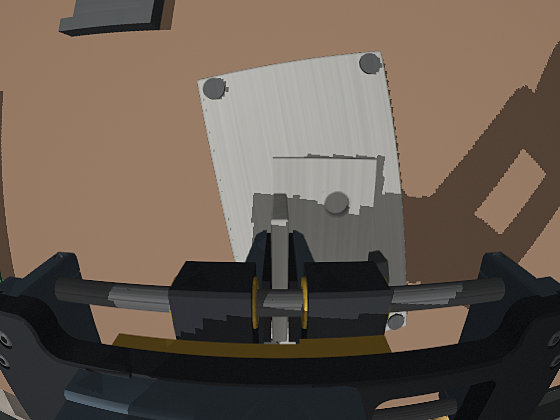

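View pics/side3.png

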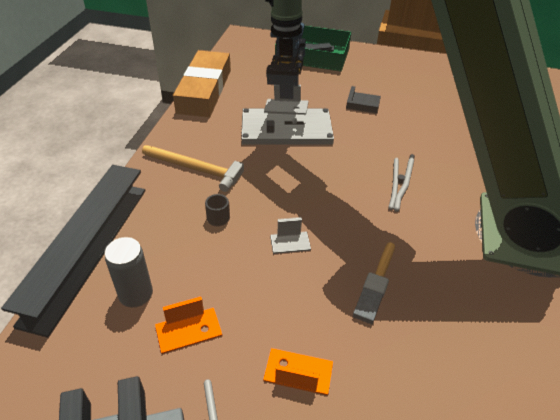

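```bash
python3 - <<'E'
from h import *; from cell import env
o=env.observe(); c=env.camera("wrist"); i=c["image"][:,:,::-1]
cv2.imwrite("pics/w3c.png",cv2.resize(i[140:340,240:420],None,fx=3,fy=3,interpolation=cv2.INTER_CUBIC))
Rg=R.from_rotvec([.623,3.056,.028]); Rb0=R.from_euler('z',-.396); Rbt=Rg.inv()*Rb0
print("Rbt",Rbt.as_rotvec())
Rb=R.from_rotvec(o["orientation"])*Rbt; print("brk z",Rb.as_matrix()[:,2].round(4),"in jig",R.from_euler('z',-.278).apply(Rb.as_matrix()[:,2]).round(4))
p=[.58656,-.23722,.27804]
for uv,l in (((198,80),(-.1,-.07,.02)),((380.5,52),(-.1,.07,.02))): print(wray(c,o,uv,.02).round(4), w(p,l).round(4))
E
```

```text
Rbt [-0.00969784 -3.12275073 -0.03443249]
brk z [0.0636 0.0093 0.9979] in jig [ 0.0637 -0.0085  0.9979]
[ 0.5086 -0.3287  0.02  ] [[ 0.5096 -0.332   0.02  ]]
[ 0.4706 -0.1969  0.02  ] [[ 0.4712 -0.1974  0.02  ]]
```

View pics/w3c.png

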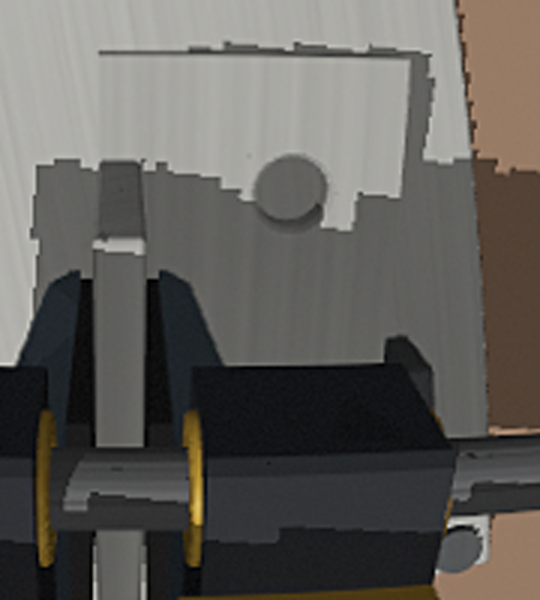

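```bash
python3 -m handwheel '[[[0,-0.5,0,-0.8,0],[0,-1.5,0,-0.5,0],[0,-1.5,0,-0.2,0],[0,-1.5,0,0,0],[0,-0.8,0,0,0],[0,0,0,0,0]]]'; python3 st2.py; python3 - <<'E'
from h import *; from cell import env
o=env.observe(); c=env.camera("wrist"); i=c["image"][:,:,::-1]; cv2.imwrite("pics/w4.png",i)
cv2.imwrite("pics/w4c.png",cv2.resize(i[40:240,240:420],None,fx=3,fy=3,interpolation=cv2.INTER_CUBIC))
import json; np.save("w4o.npy",np.r_[o["position"],o["orientation"]])
print([(l,env.spot_in(l,c)) for l in ("jig_slot",)])
E
```

```text
time_s: 9.93
position: [0.6728, -0.2447, 0.112]
orientation: [0.17, -3.087, -0.033]
contact_force: [0.0, 0.7, -4.6]
gripper_width: 0.088
t 9.93 pos [ 0.6728 -0.2447  0.112 ] tooly 1.6803 tool dxyz cm [ 5.46 -1.69  1.43] roll 0.0 j6 -2.04 F [ 0.   0.7 -4.6] w 0.088
   tool z [-0.0512  0.0185 -0.9985] joints [-0.36  0.65  1.31 -0.    1.24 -2.04] ft [ 0.02 -0.16  0.01]
[('jig_slot', [{'location': [99.1, 285.5], 'score': 0.91}])]
```

View pics/w4c.png

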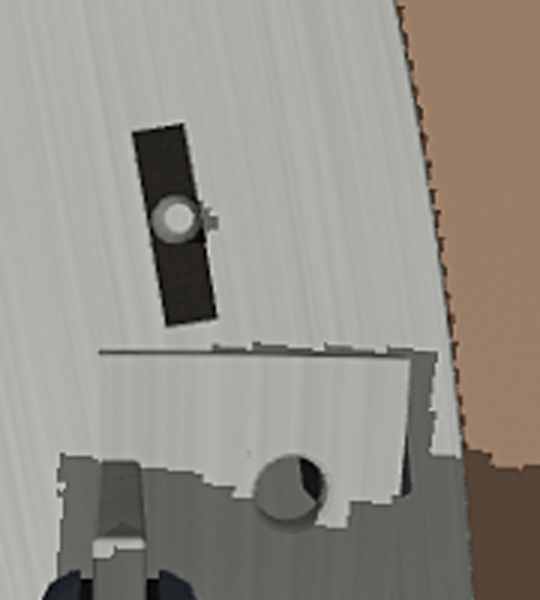

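```bash
python3 - <<'E'
from h import *; from cell import env
o=env.observe(); v=np.load("w4o.npy"); o4=dict(position=v[:3],orientation=v[3:]); c=env.camera("wrist")
f=lambda p:un(p,3,(240,40))
J=[wray(c,o4,f(p),.02) for p in ((133,130),(183,124),(217,319),(166,327))]
m=np.mean(J,0); a=(J[0]+J[1])/2; b=(J[2]+J[3])/2; d=b-a; print("slot mid",m.round(4),"yaw",np.arctan2(d[1],d[0]).round(4),"len",np.linalg.norm(d).round(4))
for t,z in (((179,218),.035),((175.5,219),.030)):
  q=wray(c,o4,f(t),z); e=q-m; y=.278; print("pin",q.round(4),"jig xy mm",(1e3*np.array([np.cos(y)*e[0]+np.sin(y)*e[1],-np.sin(y)*e[0]+np.cos(y)*e[1]])).round(1))
print("hole tool",toolpt(c,f((290,490)),.0256).round(4))
print(o["position"]-v[:3])
E
```

```text
slot mid [ 0.5857 -0.2383  0.02  ] yaw 0.2807 len 0.0517
pin [ 0.5848 -0.2387  0.035 ] jig xy mm [-0.9 -0.1]
pin [ 0.5849 -0.2391  0.03  ] jig xy mm [-1.  -0.5]
hole tool [0.0307 0.0328 0.0256]
[-0.00186635 -0.00034691 -0.00023425]
```

```bash
cat > st3.py <<'E'
from h import *; from cell import env
import sys
zh=float(sys.argv[1]); yaw=float(sys.argv[2]) if len(sys.argv)>2 else 1.68
o=env.observe(); Rt=R.from_rotvec(o["orientation"]); h=Rt.apply([.0302,.0331,.0316])
print("hole-pin mm",((o["position"]+h-[.5849,-.2388,.02])*1e3).round(1)); need(o,np.array([.5849,-.2388,zh])-h,yaw)
Rb=Rt*R.from_rotvec([-0.00969784,-3.12275073,-0.03443249]); print("   brk z in jig",R.from_euler('z',-.28).apply(Rb.as_matrix()[:,2]).round(4))
E
python3 st3.py .05
```

```text
hole-pin mm [50.3 23.6 62.5]
t 10.08 pos [ 0.6704 -0.2454  0.1117] tooly 1.6794 tool dxyz cm [ 5.08 -1.88  3.47] roll -0.001 j6 -2.05 F [-0.6  1.1 -5.2] w 0.085
   tool z [-0.0542  0.0187 -0.9984] joints [-0.37  0.64  1.31 -0.    1.24 -2.05] ft [-0.03 -0.06  0.02]
   brk z in jig [ 0.0689 -0.0143  0.9975]
```

```bash
python3 -m handwheel '[[[0,0.8,-0.3,0,0],[0,1.2,-0.5,0.7,0],[0,1.2,-0.5,0.7,0],[0,0.9,-0.3,0.7,0],[0,0.4,-0.1,0.4,0],[0,0,0,0,0]]]'; python3 st3.py .042
```

```text
time_s: 10.58
position: [0.6172, -0.2686, 0.0889]
orientation: [0.166, -3.079, -0.034]
contact_force: [0.0, 0.3, -5.4]
gripper_width: 0.085
hole-pin mm [-3.1  0.5 39.9]
t 10.58 pos [ 0.6172 -0.2686  0.0889] tooly 1.678 tool dxyz cm [-0.4  -0.12  1.77] roll -0.002 j6 -2.1 F [ 0.   0.3 -5.4] w 0.085
   tool z [-0.0594  0.019  -0.9981] joints [-0.42  0.6   1.45 -0.01  1.15 -2.1 ] ft [ 0.04 -0.12 -0.03]
   brk z in jig [ 0.0739 -0.0161  0.9971]
```

```bash
python3 -m handwheel '[[[0,-0.3,-0.1,0.8,0],[0,-0.1,0,0.8,0],[0,0,0,0.2,0],[0,0,0,0,0]]]'; python3 st3.py .036;python3 - <<'E'
from h import *; from cell import env
c=env.camera("wrist"); i=c["image"][:,:,::-1]
cv2.imwrite("pics/w5c.png",cv2.resize(i[120:300,240:420],None,fx=3,fy=3,interpolation=cv2.INTER_CUBIC))
E
```

```text
time_s: 10.92
position: [0.6208, -0.2693, 0.0701]
orientation: [0.165, -3.081, -0.033]
contact_force: [-0.3, 0.4, -4.4]
gripper_width: 0.089
hole-pin mm [ 0.6 -0.3 21. ]
t 10.92 pos [ 0.6208 -0.2693  0.0701] tooly 1.6768 tool dxyz cm [0.03 0.02 0.51] roll -0.003 j6 -2.1 F [-0.3  0.4 -4.4] w 0.089
   tool z [-0.0571  0.0185 -0.9982] joints [-0.42  0.63  1.47 -0.01  1.11 -2.1 ] ft [ 0.05 -0.17  0.01]
   brk z in jig [ 0.0718 -0.015   0.9973]
```

View pics/w5c.png

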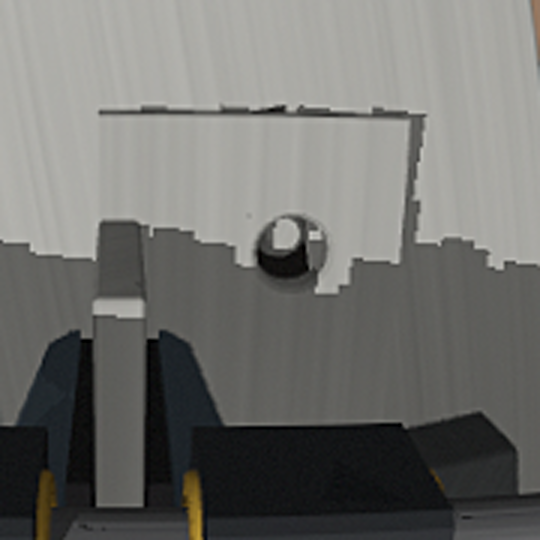

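```bash
python3 - <<'E'
from h import *; from cell import env
o=env.observe(); c=env.camera("wrist"); f=lambda p:un(p,3,(240,120))
q=wray(c,o,f((286,234)),.035); print("pin tip world",q.round(4)); Rt=R.from_rotvec(o["orientation"])
print("hole top tool",toolpt(c,f((291,248)),.0256)); t=Rt.inv().apply(q-o["position"]); print("pin in tool",t)
E
python3 st3.py .03
```

```text
pin tip world [ 0.5845 -0.238   0.035 ]
hole top tool [0.03107812 0.03293148 0.0256    ]
pin in tool [0.03071726 0.03396884 0.03774933]
hole-pin mm [ 0.8 -0.3 21.5]
t 11.02 pos [ 0.6209 -0.2693  0.0706] tooly 1.677 tool dxyz cm [0.01 0.01 1.15] roll -0.003 j6 -2.1 F [ 0.2 -0.5 -5.1] w 0.084
   tool z [-0.0567  0.0184 -0.9982] joints [-0.42  0.62  1.46 -0.01  1.11 -2.1 ] ft [ 0.03 -0.18  0.04]
   brk z in jig [ 0.0715 -0.0147  0.9973]
```

```bash
python3 -m handwheel '[[[0,0,0.05,0.5,0],[0,0,0,0.5,0],[0,0,0,0,0]]]'; python3 st3.py .026
```

```text
time_s: 11.27
position: [0.6215, -0.2683, 0.0604]
orientation: [0.166, -3.083, -0.032]
contact_force: [-0.0, -0.1, -5.6]
gripper_width: 0.085
hole-pin mm [ 1.3  0.7 11.2]
t 11.27 pos [ 0.6215 -0.2683  0.0604] tooly 1.678 tool dxyz cm [ 0.11 -0.07  0.52] roll -0.002 j6 -2.1 F [-0.  -0.1 -5.6] w 0.085
   tool z [-0.0549  0.0175 -0.9983] joints [-0.42  0.63  1.48 -0.01  1.09 -2.1 ] ft [-0.   -0.09 -0.  ]
   brk z in jig [ 0.07   -0.0134  0.9975]
```

```bash
python3 -m handwheel '[[[0,0.1,-0.05,0.3,0],[0,0,0,0.2,0],[0,0,0,0,0]]]'; python3 st3.py .022
```

```text
time_s: 11.52
position: [0.6205, -0.2688, 0.0552]
orientation: [0.167, -3.083, -0.031]
contact_force: [-0.1, -0.1, -1.6]
gripper_width: 0.083
hole-pin mm [0.3 0.2 5.9]
t 11.52 pos [ 0.6205 -0.2688  0.0552] tooly 1.6783 tool dxyz cm [ 0.01 -0.02  0.4 ] roll -0.002 j6 -2.1 F [-0.1 -0.1 -1.6] w 0.083
   tool z [-0.0544  0.0173 -0.9984] joints [-0.42  0.64  1.48 -0.01  1.08 -2.1 ] ft [ 0.09 -0.16  0.04]
   brk z in jig [ 0.0695 -0.0131  0.9975]
```

```bash
python3 -m handwheel '[[[0,0,0,0.1,0],[0,0,0,0.1,0]]]' 12; python3 st3.py .02
```

```text
time_s: 11.68
position: [0.6202, -0.2688, 0.0546]
orientation: [0.167, -3.084, -0.031]
contact_force: [-1.8, 1.2, 1.3]
gripper_width: 0.087
hole-pin mm [0.1 0.1 5.4]
t 11.68 pos [ 0.6202 -0.2688  0.0546] tooly 1.6785 tool dxyz cm [-0.02 -0.03  0.54] roll -0.002 j6 -2.1 F [-1.8  1.2  1.3] w 0.087
   tool z [-0.0542  0.0172 -0.9984] joints [-0.42  0.64  1.49 -0.01  1.08 -2.1 ] ft [0.21 0.18 0.  ]
   brk z in jig [ 0.0694 -0.0129  0.9975]
```

```bash
python3 -m handwheel '[[[0,0,0,0.15,0],[0,0,0,0.15,0],[0,0,0,0.15,0]]]' 8; python3 st3.py .02
```

```text
time_s: 11.93
position: [0.6192, -0.269, 0.0515]
orientation: [0.167, -3.083, -0.03]
contact_force: [-4.0, 0.2, 6.5]
gripper_width: 0.084
hole-pin mm [-1.  -0.1  2.3]
t 11.93 pos [ 0.6192 -0.269   0.0515] tooly 1.6786 tool dxyz cm [-0.11 -0.01  0.23] roll -0.001 j6 -2.1 F [-4.   0.2  6.5] w 0.084
   tool z [-0.0549  0.0165 -0.9984] joints [-0.42  0.64  1.49 -0.01  1.07 -2.1 ] ft [0.13 0.46 0.06]
   brk z in jig [ 0.0703 -0.0124  0.9975]
```

```bash
python3 -m handwheel '[[[0,0,0,0.2,0],[0,0,0,0.2,0],[0,0,0,0.2,0]]]' 5; python3 st3.py .02
```

```text
time_s: 12.18
position: [0.6204, -0.2688, 0.0491]
orientation: [0.167, -3.088, -0.029]
contact_force: [-3.3, 1.0, 5.9]
gripper_width: 0.085
hole-pin mm [ 0.4  0.1 -0.3]
t 12.18 pos [ 0.6204 -0.2688  0.0491] tooly 1.6785 tool dxyz cm [ 0.04 -0.   -0.02] roll -0.002 j6 -2.1 F [-3.3  1.   5.9] w 0.085
   tool z [-0.0502  0.0159 -0.9986] joints [-0.42  0.64  1.49 -0.01  1.06 -2.1 ] ft [0.36 0.45 0.06]
   brk z in jig [ 0.0659 -0.0105  0.9978]
```

```bash
python3 - <<'E'
from h import *; from cell import env
c=env.camera("wrist"); i=c["image"][:,:,::-1]
cv2.imwrite("pics/w6.png",i)
c=env.camera("side"); i=c["image"][:,:,::-1]
cv2.imwrite("pics/s6c.png",cv2.resize(i[75:155,230:345],None,fx=6,fy=6,interpolation=cv2.INTER_CUBIC))
E
```

```text
(no output)
```

View pics/w6.png

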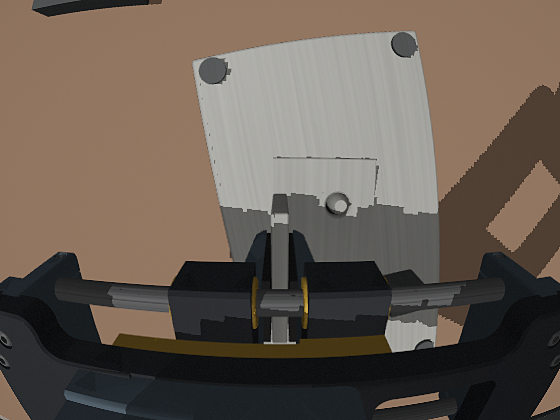

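View pics/s6c.png

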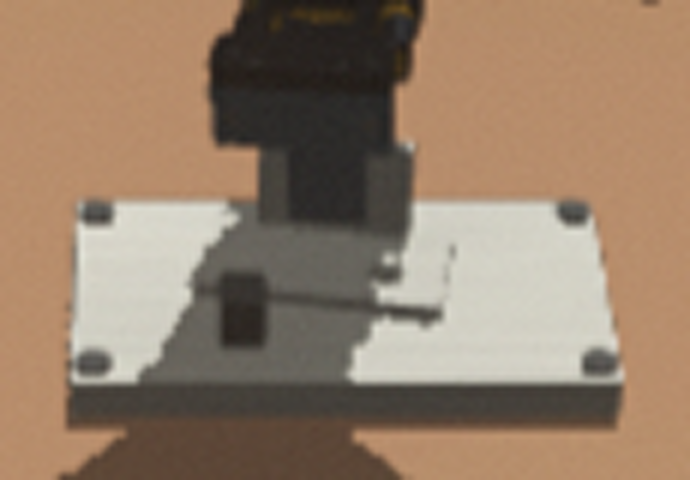

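```bash
python3 -m handwheel '[[[0,0,0,0.1,0],[0,0,0,0.1,0],[0,0,0,0,0]]]' 3; python3 st3.py .02; python3 - <<'E'
from h import *; from cell import env
c=env.camera("wrist"); i=c["image"][:,:,::-1]
cv2.imwrite("pics/w7c.png",cv2.resize(i[120:300,240:420],None,fx=3,fy=3,interpolation=cv2.INTER_CUBIC))
E
```

```text
time_s: 12.53
position: [0.621, -0.2687, 0.0484]
orientation: [0.168, -3.09, -0.028]
contact_force: [-2.1, 1.5, -0.6]
gripper_width: 0.087
hole-pin mm [ 1.1  0.2 -1.1]
t 12.53 pos [ 0.621  -0.2687  0.0484] tooly 1.6787 tool dxyz cm [ 0.11 -0.   -0.1 ] roll -0.001 j6 -2.1 F [-2.1  1.5 -0.6] w 0.087
   tool z [-0.048   0.0153 -0.9987] joints [-0.42  0.64  1.49 -0.01  1.06 -2.1 ] ft [0.16 0.3  0.05]
   brk z in jig [ 0.0639 -0.0093  0.9979]
```

View pics/w7c.png

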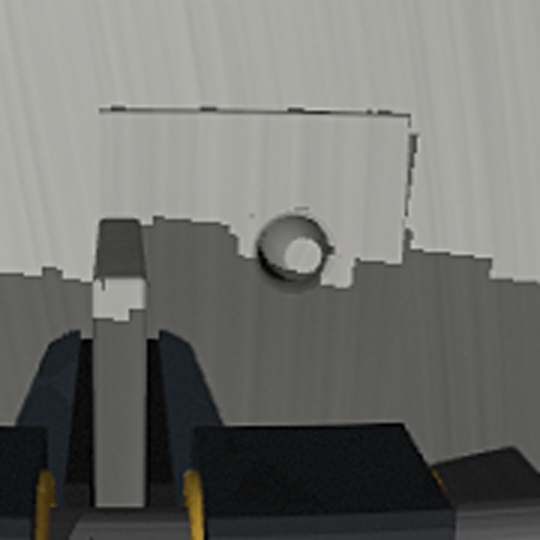

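```bash
python3 -m handwheel '[[[0,0,0,0.15,0],[0,0,0,0.2,0],[0,0,0,0.2,0]]]' 6; python3 st3.py .02; python3 - <<'E'
from h import *; from cell import env
c=env.camera("wrist"); i=c["image"][:,:,::-1]
cv2.imwrite("pics/w8c.png",cv2.resize(i[120:300,240:420],None,fx=3,fy=3,interpolation=cv2.INTER_CUBIC))
E
```

```text
time_s: 12.83
position: [0.6223, -0.2685, 0.0457]
orientation: [0.167, -3.094, -0.027]
contact_force: [-2.9, 1.6, 8.3]
gripper_width: 0.087
hole-pin mm [ 2.5  0.4 -4. ]
t 12.83 pos [ 0.6223 -0.2685  0.0457] tooly 1.6785 tool dxyz cm [ 0.26 -0.   -0.38] roll -0.002 j6 -2.1 F [-2.9  1.6  8.3] w 0.087
   tool z [-0.044   0.015  -0.9989] joints [-0.42  0.64  1.5  -0.01  1.05 -2.1 ] ft [0.45 0.44 0.01]
   brk z in jig [ 0.0602 -0.0079  0.9982]
```

View pics/w8c.png

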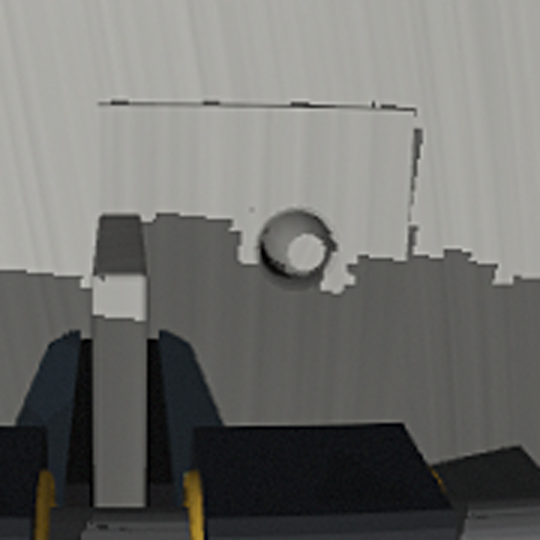

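```bash
python3 -m handwheel '[[[0,0,0,0,0],[12,0,0,0,0],[15,0,0,0,0]]]' 3; python3 st3.py .02; python3 - <<'E'
from h import *; from cell import env
c=env.camera("wrist"); i=c["image"][:,:,::-1]; o=env.observe()
cv2.imwrite("pics/w9c.png",cv2.resize(i[120:300,240:420],None,fx=3,fy=3,interpolation=cv2.INTER_CUBIC))
c=env.camera("side"); i=c["image"][:,:,::-1]
cv2.imwrite("pics/s9c.png",cv2.resize(i[75:155,230:345],None,fx=6,fy=6,interpolation=cv2.INTER_CUBIC))
E
```

```text
time_s: 13.13
position: [0.6233, -0.2687, 0.0451]
orientation: [0.167, -3.096, -0.026]
contact_force: [0.7, -0.1, -0.8]
gripper_width: 0.143
hole-pin mm [ 3.5  0.2 -4.7]
t 13.13 pos [ 0.6233 -0.2687  0.0451] tooly 1.6782 tool dxyz cm [ 0.37  0.03 -0.45] roll -0.002 j6 -2.1 F [ 0.7 -0.1 -0.8] w 0.143
   tool z [-0.0417  0.0144 -0.999 ] joints [-0.42  0.64  1.5  -0.    1.04 -2.1 ] ft [ 0.08 -0.03  0.01]
   brk z in jig [ 0.0581 -0.0068  0.9983]
```

View pics/w9c.png

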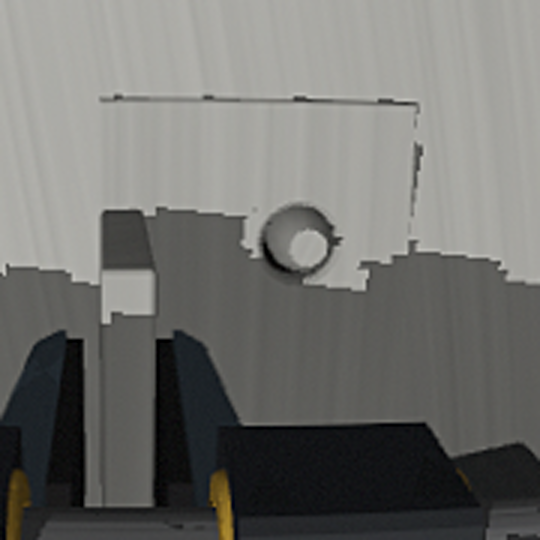

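View pics/s9c.png

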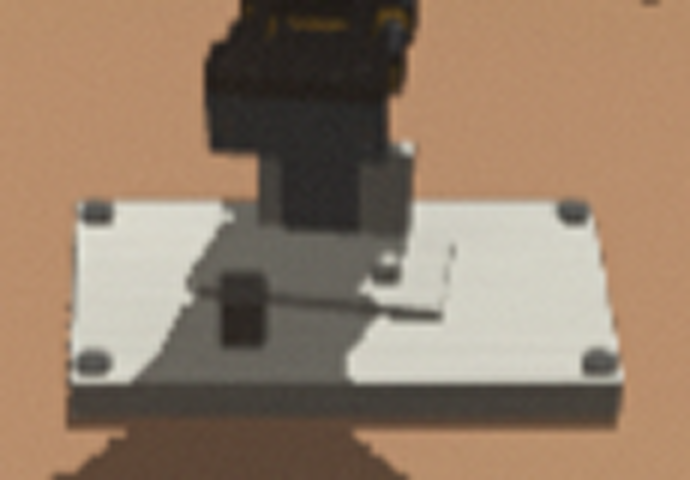

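```bash
python3 -m handwheel '[[[16,0,0,-0.4,0],[16,-0.7,0.05,0,0],[16,-0.8,0.05,0,0],[16,-0.7,0.05,0,0],[16,0,0,0,0]]]' 20; python3 st3.py .02; python3 - <<'E'
from h import *; from cell import env
c=env.camera("wrist"); i=c["image"][:,:,::-1]; o=env.observe()
cv2.imwrite("pics/w10.png",i)
E
```

```text
time_s: 13.65
position: [0.6485, -0.2652, 0.0483]
orientation: [0.166, -3.099, -0.025]
contact_force: [0.2, -0.9, -0.1]
gripper_width: 0.163
hole-pin mm [28.8  3.7 -1.5]
t 13.65 pos [ 0.6485 -0.2652  0.0483] tooly 1.6775 tool dxyz cm [ 2.91 -0.06 -0.04] roll -0.002 j6 -2.08 F [ 0.2 -0.9 -0.1] w 0.163
   tool z [-0.0392  0.0137 -0.9991] joints [-0.4   0.67  1.43 -0.    1.08 -2.08] ft [ 0.11 -0.08 -0.02]
   brk z in jig [ 0.056  -0.0054  0.9984]
```

View pics/w10.png

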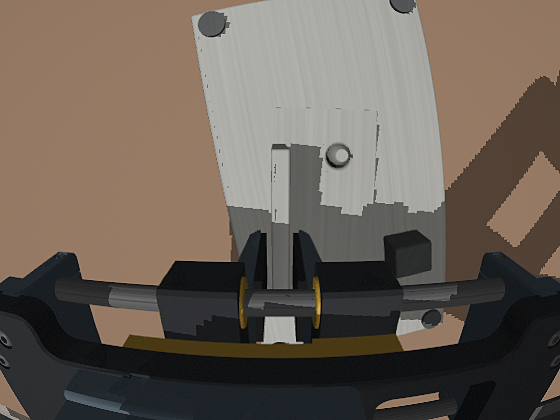

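```bash
python3 -m handwheel '[[[16,0,0.2,0,0],[16,0,0.2,0,-0.02],[16,0,0.2,0,-0.02],[16,0,0.2,0,-0.02]]]'; python3 st3.py .02 1.851;  python3 -m handwheel '[[[16,0,0.2,0,-0.02],[16,0,0.2,0,-0.02],[16,0,0.2,0,-0.02]]]';python3 st3.py .02 1.851
```

```text
time_s: 14.03
position: [0.6474, -0.258, 0.0479]
orientation: [0.268, -3.092, -0.023]
contact_force: [1.5, -1.0, -0.7]
gripper_width: 0.155
hole-pin mm [25.8  8.6 -1.9]
t 14.03 pos [ 0.6474 -0.258   0.0479] tooly 1.7432 tool dxyz cm [ 2.7 -0.4 -0.1] roll -0.108 j6 -2.13 F [ 1.5 -1.  -0.7] w 0.155
   tool z [-0.0392  0.0113 -0.9992] joints [-0.39  0.67  1.45 -0.01  1.07 -2.13] ft [-0.18 -0.25 -0.05]
   brk z in jig [ 0.0554 -0.0016  0.9985]
time_s: 14.28
position: [0.6474, -0.2527, 0.0486]
orientation: [0.371, -3.085, -0.02]
contact_force: [1.0, -2.9, -1.7]
gripper_width: 0.162
hole-pin mm [24.2 11.4 -1.5]
t 14.28 pos [ 0.6474 -0.2527  0.0486] tooly 1.81 tool dxyz cm [ 2.62 -0.53 -0.08] roll -0.041 j6 -2.19 F [ 1.  -2.9 -1.7] w 0.162
   tool z [-0.0351  0.0087 -0.9993] joints [-0.39  0.66  1.46 -0.01  1.06 -2.19] ft [-0.35 -0.48  0.04]
   brk z in jig [0.0507 0.0033 0.9987]
```

```bash
cat > pic.py <<'E'
from h import *; from cell import env
import sys
c=env.camera("wrist"); i=c["image"][:,:,::-1]; cv2.imwrite(f"pics/{sys.argv[1]}.png",cv2.resize(i[80:280,230:450],None,fx=3,fy=3,interpolation=cv2.INTER_CUBIC))
E
python3 pic.py w11
```

```text
(no output)
```

View pics/w11.png

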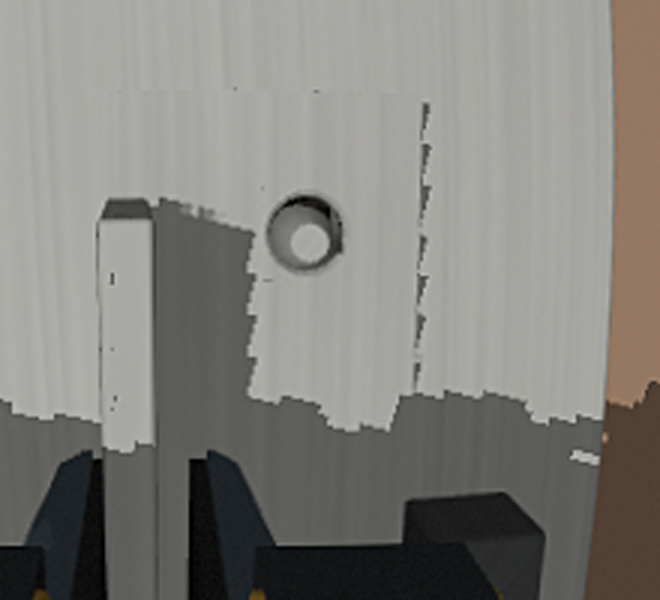

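```bash
python3 -m handwheel '[[[16,0,0.15,0,-0.02],[16,0,0.15,0,-0.02]]]'; python3 st3.py .02 1.851;  python3 -m handwheel '[[[16,0,0.15,0,0],[16,0,0.15,0,0]]]';python3 st3.py .02 1.851; python3 pic.py w12
```

```text
time_s: 14.5
position: [0.6471, -0.2512, 0.0489]
orientation: [0.441, -3.078, -0.015]
contact_force: [2.6, -6.3, -2.0]
gripper_width: 0.161
hole-pin mm [22.9 11.1 -1.3]
t 14.5 pos [ 0.6471 -0.2512  0.0489] tooly 1.8554 tool dxyz cm [ 2.51 -0.42 -0.05] roll 0.004 j6 -2.23 F [ 2.6 -6.3 -2. ] w 0.161
   tool z [-0.0332  0.0047 -0.9994] joints [-0.38  0.66  1.46 -0.01  1.06 -2.23] ft [-1.24 -0.36  0.03]
   brk z in jig [0.0491 0.0085 0.9988]
time_s: 14.67
position: [0.647, -0.2511, 0.0492]
orientation: [0.447, -3.079, -0.005]
contact_force: [2.9, -5.9, -2.2]
gripper_width: 0.162
hole-pin mm [22.8 10.8 -1.3]
t 14.67 pos [ 0.647  -0.2511  0.0492] tooly 1.8591 tool dxyz cm [ 2.5  -0.39 -0.06] roll 0.008 j6 -2.23 F [ 2.9 -5.9 -2.2] w 0.162
   tool z [-0.0305 -0.001  -0.9995] joints [-0.38  0.65  1.46 -0.01  1.05 -2.23] ft [-0.86 -0.51 -0.03]
   brk z in jig [0.048  0.0148 0.9987]
```

View pics/w12.png

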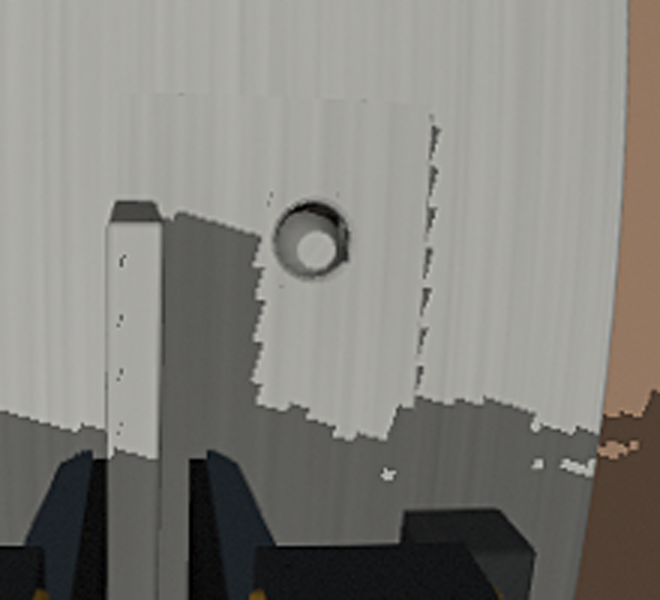

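```bash
cat > yaw.py <<'E'
from h import *; from cell import env
import sys,json
o=env.observe(); c=env.camera("wrist"); f=lambda p:un(p,3,(230,80))
L=json.loads(sys.argv[1])
for a,b,z in L:
    A=wray(c,o,f(a),z);B=wray(c,o,f(b),z); d=B-A; print(A.round(4),B.round(4),"yaw-jig",round(float(np.arctan2(d[1],d[0]))-.28,4),"len",np.linalg.norm(d).round(4))
E
python3 yaw.py '[[[107,223],[107,455],0.072],[[161,223],[158,458],0.072],[[431,118],[415,390],0.026],[[120,95],[432,104],0.026]]'; python3 st3.py .02 1.851
```

```text
[ 0.5872 -0.2756  0.072 ] [ 0.6198 -0.2663  0.072 ] yaw-jig -0.0006 len 0.0339
[ 0.5851 -0.2684  0.072 ] [ 0.6181 -0.259   0.072 ] yaw-jig -0.0009 len 0.0344
[ 0.5542 -0.2233  0.026 ] [ 0.6055 -0.2088  0.026 ] yaw-jig -0.0037 len 0.0533
[ 0.5682 -0.2804  0.026 ] [ 0.5516 -0.224   0.026 ] yaw-jig 1.5769 len 0.0588
hole-pin mm [22.8 10.8 -1.2]
t 14.77 pos [ 0.647  -0.2511  0.0492] tooly 1.859 tool dxyz cm [ 2.49 -0.39 -0.05] roll 0.008 j6 -2.23 F [ 3.6 -6.  -1. ] w 0.159
   tool z [-0.0306 -0.001  -0.9995] joints [-0.38  0.65  1.46 -0.01  1.05 -2.23] ft [-0.91 -0.47 -0.01]
   brk z in jig [0.048  0.0148 0.9987]
```

```bash
python3 -m handwheel '[[[22,0,-0.15,0,0],[25,0,0,0,0],[25,0,0,0,0]]]'; python3 st3.py .02 1.851; python3 pic.py w13
```

```text
time_s: 15.02
position: [0.6453, -0.251, 0.0488]
orientation: [0.448, -3.074, -0.013]
contact_force: [-0.5, 0.3, -0.9]
gripper_width: 0.248
hole-pin mm [20.9 11.  -1.4]
t 15.02 pos [ 0.6453 -0.251   0.0488] tooly 1.8599 tool dxyz cm [ 2.32 -0.46 -0.06] roll 0.009 j6 -2.24 F [-0.5  0.3 -0.9] w 0.248
   tool z [-0.0357  0.0031 -0.9994] joints [-0.38  0.66  1.46 -0.01  1.06 -2.24] ft [ 0.11 -0.06  0.03]
   brk z in jig [0.0518 0.0095 0.9986]
```

View pics/w13.png

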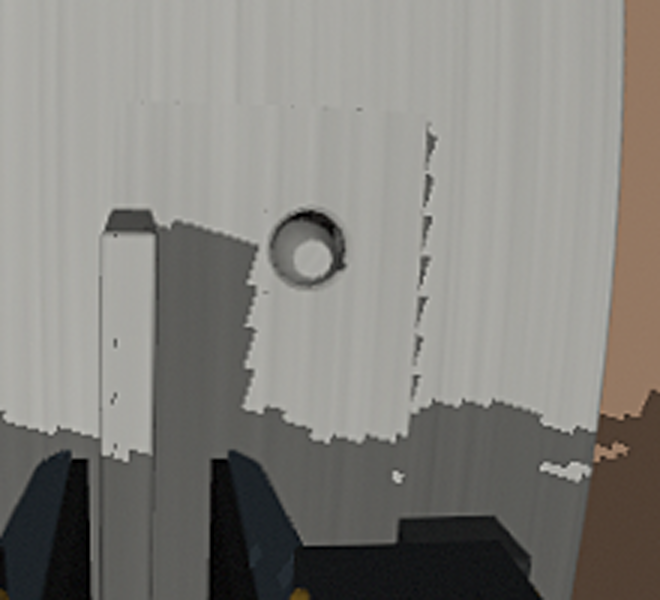

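```bash
python3 -m handwheel '[[[35,0,-0.2,0,0],[35,0,-0.1,0,0],[35,0,0,0,0],[35,0,0,-1,0],[35,0,0,-2,0],[35,0,0,-2.5,0],[35,0,0,-2.5,0],[35,0,0,-2.5,0]]]'; python3 st3.py .02 1.851; python3 -m handwheel '[[[35,-2,0,-2,0],[35,-2,0,-2,0],[35,-2,0,0,0],[35,-2,0,0,0],[35,0,0,0,0],[35,0,0,0,0]]]'; python3 - <<'E'
from h import *; from cell import env
o=env.observe(); np.save("wf.npy",np.r_[o["position"],o["orientation"]])
c=env.camera("wrist"); cv2.imwrite("pics/wf.png",c["image"][:,:,::-1]); cv2.imwrite("pics/wfc.png",cv2.resize(c["image"][40:240,230:450,::-1],None,fx=3,fy=3,interpolation=cv2.INTER_CUBIC))
c=env.camera("side"); cv2.imwrite("pics/sf.png",c["image"][:,:,::-1]); cv2.imwrite("pics/sfc.png",cv2.resize(c["image"][85:155,230:345,::-1],None,fx=6,fy=6,interpolation=cv2.INTER_CUBIC))
E
```

```text
time_s: 15.73
position: [0.6457, -0.2514, 0.152]
orientation: [0.447, -3.058, -0.029]
contact_force: [-0.1, -0.4, 0.8]
gripper_width: 0.348
hole-pin mm [ 20.7  10.8 102.7]
t 15.73 pos [ 0.6457 -0.2514  0.152 ] tooly 1.8605 tool dxyz cm [ 1.81 -0.71 10.36] roll 0.01 j6 -2.24 F [-0.1 -0.4  0.8] w 0.348
   tool z [-0.0527  0.0115 -0.9985] joints [-0.38  0.58  1.33 -0.01  1.29 -2.24] ft [ 0.12 -0.09 -0.05]
   brk z in jig [ 0.0658 -0.0033  0.9978]
time_s: 16.23
position: [0.7291, -0.2292, 0.2063]
orientation: [0.448, -3.075, -0.016]
contact_force: [-0.5, 0.4, -0.4]
gripper_width: 0.349
```

View pics/wfc.png

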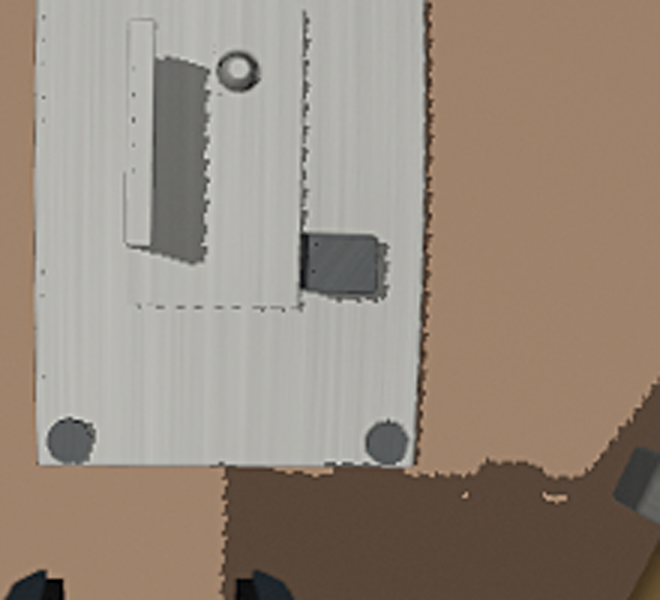

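View pics/sfc.png

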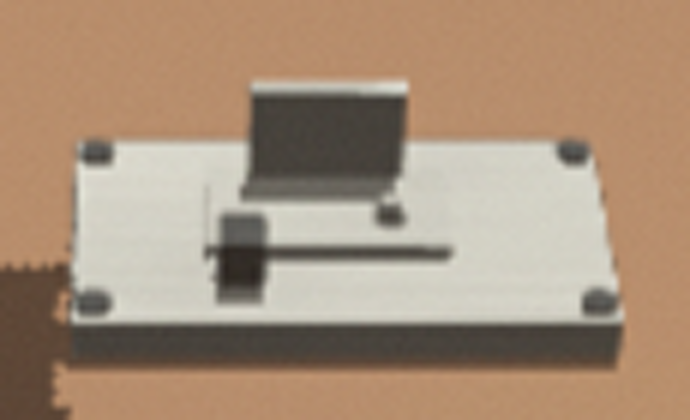

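View pics/sf.png

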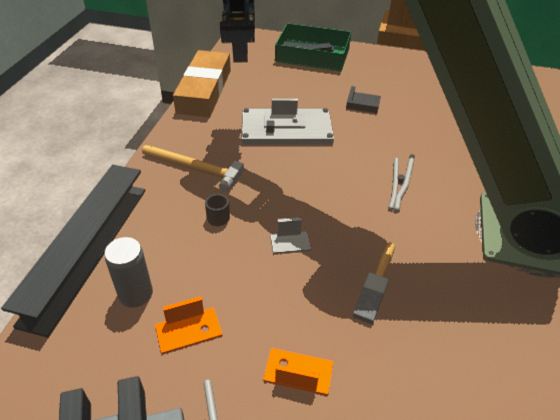

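```bash
python3 - <<'E'
from h import *; from cell import env
v=np.load("wf.npy"); o=dict(position=v[:3],orientation=v[3:]); c=env.camera("wrist"); f=lambda p:un(p,3,(230,40))
for n,a,b,z in (("free",(305,12),(301,300),.026),("jig-y",(36,10),(38,463),.02),("jig+y",(429,10),(414,463),.02),("flange",(155,22),(150,245),.072)):
    A=wray(c,o,f(a),z);B=wray(c,o,f(b),z);d=B-A; print(n,np.arctan2(d[1],d[0]).round(4))
print(env.observe()["qvel"].round(3)); env.close_job()
E
```

```text
free 0.2789
jig-y 0.286
jig+y 0.2757
flange 0.2682
[-0.006  0.001  0.009 -0.    -0.001 -0.   ]
the job is handed in; nothing more can be done
```

I picked up the drilled steel bracket and lowered its hole over the pin. I then swung it on the pin until its free long edge met the stop block, let go, backed clear and handed the job in, at about 16 s of the 64 s allowed. The job was handed in without a verdict, so the results below are my own last checks.

- **Seating:** in the last pictures the pin stands through the hole and the bracket looks flat on the plate. I judged the flatness by eye only.
- **Swing:** the free edge lies along the stop face. Its direction measured 0.279 rad against the jig's edges at 0.276 and 0.286, well inside the 0.045 rad limit. The flange top edge read 0.268, which also stays inside it.
- **Forces:** the readings I took while pressing down and swinging stayed below about 10 N at the tool. I did not read the contact force on the jig itself.
- **Other things:** the undrilled bracket, the tube and both orange look-alikes look unmoved. The arm was clear of everything.

**What went off:** the arm drifted in height and tilt after moves, so the bracket came down tilted about 4°. It first touched at its +x end, slipped in the loosened grip, and lay flat once I opened the jaws. I swung it by pushing with one finger against the flange, not by gripping it.

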